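# Fold down the backing tabs of a restored frame in order

## Robot

A 6-joint arm with a two-finger parallel gripper is mounted at the origin on the work surface. World frame = base frame: x ahead of the robot, y to its left, z up, the work surface at z = 0. Lengths are in mm, angles in rad, forces in N, time in s.
With the tool pointing down it reaches from about 350 to 975 mm from the base axis. Payload 7.1 kg.
Tool frame: the origin (TCP) lies midway between the tips of the shut fingers; the grasp point (between the pads) lies 19 mm behind it (ctrl.grip_depth is the distance from the TCP to the grasp point, in mm); z points along the fingers, y is the line along which they close (so a half turn about z gives the same grasp; the last joint's range is limited). The gripper opens to 88 mm and grips with 3 to 60 N. Pads are 20 mm wide; open, the fingers measure 115 mm over their backs; the gripper's body (75 mm by 178 mm) begins 61 mm behind the grasp point.
Start: joints at [-1.322, 0.423, 1.63, -0, 1.089, -0.019], TCP at [165.4, -602.7, 222.675] pointing down, gripper open.
Joint ranges: [-3, 3], [-0.9, 2.11], [0.09, 2.58], [-1.31, 4.45], [0.11, 2.69], [-2.54, 2.54]. Speed limits (rad/s): [2.39, 2.39, 3.01, 3.14, 3.14, 3.14].

## Interface

Orientations are given as a rotation vector (axis times angle).
In Python, from workcell import ctrl, cams gives the robot as it stands.
- The arm moves only by the tool move_arm, never from a script. Its argument "steps" is a list of rows, each a list of 3 entries, a list of its own where there are three numbers: the shift along the tool's x, y, z in units of 25 mm (1.0 is 25 mm), then the turn about the tool's z in units of 5 degrees (1.0 is 5 degrees), then the closure, from 0 (fully open) to 1 (shut). A call has 1 to 20 rows; each row shifts and turns the commanded pose from where the row before left it, along the tool's axes as they then stand; what a row does not reach is not made up. A row lasts 1/12 s, in which the tool goes at most 41.7 mm and 7.16 degrees, less where a joint would pass 70% of its speed; a pose out of reach is approached as far as the arm can. A call is refused whole if a number of a shift passes 1 or a number of a turn 1, either way. A call with a gripper value outside its range is refused whole. The fingers move at their own pace and stop on an object; the grip force is fixed at half the most. Time passes only in rows, so rows that do not move let the fingers close. It gives the time, the measured TCP pose, the force, the opening and the grip force at its end, in the units of the state.
- ctrl.get_obs(): the state, without advancing time (a new reading comes with each control period).
- cams.get_image(name): name is "side" or "top"; returns a dict with "image" (400x640x3 uint8, red, green, blue), "camera_matrix" (3x3 intrinsics, pixels), "xyz" and "rotation" of the camera in the world. Camera axes: x right, y down, z forward; pixel columns grow to the right and rows downward; lengths in mm; the calibration is good to about 2 mm. A picture is of the moment at which its call begins. There is no depth.
- ctrl.close_job(): hands the job in; it is judged then, once.
Trained networks look in the newest picture that a camera, given by its name, has taken for a name from the list of things; names that differ only in an ending like _2 or _b are one class to them, and where a whole thing is asked for, a point or a joint stands for the part that bears it (a point fixed in the world has none). Each returns a list of dicts, best first, with "p" (0 to 1); they miss things now and then, are a little off and sometimes report something else, mostly with a low value. They report only what shows in the picture. A call takes as long as a camera call.
- cams.boxes_of(camera, thing): "rect" ([centre column, centre row, width, height] in pixels, round what is visible of it).
- cams.cut_out(camera, thing): "pixels" (400x640 bool, what is visible of it) and "rect" ([centre column, centre row, width, height] in pixels, round what is visible of it).
The state is a dict: "t": time; "qpos": joint angles; "qvel": joint speeds; "joint_torque": joint torques, N m; "ee_pos": TCP position; "orientation": TCP orientation; "ft_force": force on the tool from outside, world axes, zero at the start; "moment": the same for the moment, N m; "width": finger opening in mm; "grasp_force": force on a finger pad.
Only numpy, scipy, OpenCV 4.12 (cv2) and the standard library are available. Lean on these libraries where they do the work, as an engineer would, in place of code of your own. Each camera call takes 0.05 s, during which the arm holds its last target. There are 200 camera calls.

## Task

Secure the backing board of the face-down gilt frame: press the coloured retaining tabs on its far rail down with a fingertip until each lies about level, first the red one, then the yellow one, then the blue one. Press gently, leave the green tab standing up, and do not pick up or shift the backing board or any of the things lying about.

Things in the scene. Friction and masses are not known exactly. Their poses are not given: they have to be found in the camera images.
- frame: Picture frame fixed face down on the bench: gold edges, bare light-wood back up. Outer 256 x 364 mm (its x, y), 30 mm high, rails 40 mm wide, opening 170 x 280 mm. Origin: centre of the underside; z up. Its +x rail (the long one farther from the robot) carries four fold-down tabs in a row, 70 mm apart; which colour sits where varies.
- backing: Loose brown wooden backing board 162 x 272 x 10 mm lying inside the frame opening; its top is 12 mm below the back of the rails. Origin: centre of its underside. Must stay lying there.
- red_clip: Fixed steel clip on the frame's far rail, carrying the red tab. Origin: on the rail's back (30 mm above the bench), at its inner edge, right below the hinge (2 mm higher, along this body's y). Its -x axis points into the opening, the way the tab leans and folds; z up. Its plate (+x side) is 2 mm high, the screw head 4 mm.
- red_tab (a joint): Fold angle (rad) of the red-sleeved steel tab: 42 mm long from the hinge, 20 wide, 4 thick. 0: stands 32 degrees up from level, leaning over the opening (-x of its clip); 0.56: level; 0.65: springy stop 5 degrees below level. Starts at 0.02 to 0.14. Stays where left: a straight downward push of 1 to 4 N, 20 to 30 mm out from the hinge, folds it.
- red_tip (a point): Centre of the free end of the red tab (moves with it); 42 mm from the hinge line.
- yellow_clip: Fixed steel clip on the frame's far rail, carrying the yellow tab. Origin: on the rail's back (30 mm above the bench), at its inner edge, right below the hinge (2 mm higher, along this body's y). Its -x axis points into the opening, the way the tab leans and folds; z up. Its plate (+x side) is 2 mm high, the screw head 4 mm.
- yellow_tab (a joint): Fold angle (rad) of the yellow-sleeved steel tab: 42 mm long from the hinge, 20 wide, 4 thick. 0: stands 32 degrees up from level, leaning over the opening (-x of its clip); 0.56: level; 0.65: springy stop 5 degrees below level. Starts at 0.02 to 0.14. Stays where left: a straight downward push of 1 to 4 N, 20 to 30 mm out from the hinge, folds it.
- yellow_tip (a point): Centre of the free end of the yellow tab (moves with it); 42 mm from the hinge line.
- blue_clip: Fixed steel clip on the frame's far rail, carrying the blue tab. Origin: on the rail's back (30 mm above the bench), at its inner edge, right below the hinge (2 mm higher, along this body's y). Its -x axis points into the opening, the way the tab leans and folds; z up. Its plate (+x side) is 2 mm high, the screw head 4 mm.
- blue_tab (a joint): Fold angle (rad) of the blue-sleeved steel tab: 42 mm long from the hinge, 20 wide, 4 thick. 0: stands 32 degrees up from level, leaning over the opening (-x of its clip); 0.56: level; 0.65: springy stop 5 degrees below level. Starts at 0.02 to 0.14. Stays where left: a straight downward push of 1 to 4 N, 20 to 30 mm out from the hinge, folds it.
- blue_tip (a point): Centre of the free end of the blue tab (moves with it); 42 mm from the hinge line.
- green_clip: Fixed steel clip on the frame's far rail, carrying the green tab. Origin: on the rail's back (30 mm above the bench), at its inner edge, right below the hinge (2 mm higher, along this body's y). Its -x axis points into the opening, the way the tab leans and folds; z up. Its plate (+x side) is 2 mm high, the screw head 4 mm.
- green_tab (a joint): Fold angle (rad) of the green-sleeved steel tab: 42 mm long from the hinge, 20 wide, 4 thick. 0: stands 32 degrees up from level, leaning over the opening (-x of its clip); 0.56: level; 0.65: springy stop 5 degrees below level. Starts at 0.02 to 0.14. Stays where left: a straight downward push of 1 to 4 N, 20 to 30 mm out from the hinge, folds it.
- green_tip (a point): Centre of the free end of the green tab (moves with it); 42 mm from the hinge line.
- pot: Small amber pot with a red cap, 36 mm across, 45 mm high, standing loose on the backing board. Origin: centre of its foot.
- brush: Paint brush 130 mm long lying on the backing board, loose.
- bottle: White plastic bottle, 72 mm across, 200 mm high, loose on the bench. Origin: centre of its foot.
- jar: Clear glass jar with steel lid, 68 mm across, 90 mm high, loose on the bench. Origin: centre of its foot.
- mug: White mug, 80 mm across, 90 mm high, loose on the bench. Origin: centre of its foot.
- spatula: Spatula 200 mm long lying loose on the bench.
- tub: White plastic bowl, 80 mm across, 40 mm high, loose on the bench. Origin: centre of its foot.

How it is judged (in metres and radians):
On the way, in this order (a step that is already met when the one before it is completed fails the run):
1. the red tab is down, the others still up (value of joint red_tab above 0.4 rad and value of joint each of yellow_tab, blue_tab, green_tab below 0.24 rad), for 0.1 s.
2. then the yellow tab is down, blue and green still up (value of joint each of red_tab, yellow_tab above 0.4 rad and value of joint each of blue_tab, green_tab below 0.24 rad), for 0.1 s.
3. then the blue tab is down, green still up (value of joint each of red_tab, yellow_tab, blue_tab above 0.4 rad and value of joint green_tab below 0.24 rad), for 0.1 s.
At the end, for the whole second after the job is handed in: Red, yellow and blue tabs folded to at least 0.40 rad (within about 9 degrees of level, or lower), green still below 0.24 rad; backing board within 8 mm and every bystander within 20 mm of where it began, the board at rest (all of step 3 and distance of backing from where it was at the start of the episode below 0.008 m and distance of each of pot, brush, bottle, jar, mug, spatula, tub from where it was at the start of the episode below 0.02 m and linear speed of backing below 0.02 m/s); the robot touches nothing.
It fails at once if a tab is folded before its turn ((value of joint yellow_tab above 0.24 rad and value of joint red_tab below 0.4 rad) or (value of joint blue_tab above 0.24 rad and value of joint any of red_tab, yellow_tab below 0.4 rad)).
It fails at once if the green tab is folded down (value of joint green_tab above 0.24 rad).
It fails at once if a tab, the frame or the backing is pressed harder than 20 N (contact force between the fingers and red_clip above 20 N or contact force between the fingers and yellow_clip above 20 N or contact force between the fingers and blue_clip above 20 N or contact force between the fingers and green_clip above 20 N or contact force between the fingers and frame above 20 N or contact force between the fingers and backing above 20 N).
It fails at once if the backing board is lifted or shifted by more than 8 mm (distance of backing from where it was at the start of the episode above 0.008 m).
It fails at once if a bystander is moved or lifted by more than 20 mm (distance of any of pot, brush, bottle, jar, mug, spatula, tub from where it was at the start of the episode above 0.02 m).
It also fails if it takes over 51 s, if anything falls off the work surface, if the arm or the gripper's body presses on something with over 40 N, if the wrist force passes 120 N, or if a joint passes its speed limit or range.

## Working session

There is one attempt and no reset: what is moved stays moved. The work goes in short steps, Python scripts to look and compute and a tool call to move; the robot and the scene stay as the last step left them, time stands still between calls to the robot, and variables do not carry over. Pictures are saved under pics/ and viewed, at most 10 in all, crops included, and the job is handed in when it is done.

Besides the shell and the picture viewer there is one more tool, called after ">>>" by a JSON object that holds its "op" and its "data". move_arm: Moves the arm, as the interface text tells. Its arguments: {"type":"object","properties":{"steps":{"type":"array"}},"required":["steps"]}

```bash
mkdir -p pics; python3 - <<'E'
from workcell import ctrl,cams
import cv2,numpy as np
o=ctrl.get_obs();print(o['t'],o['ee_pos'],o['orientation'],o['ft_force'],o['width'])
for n in("top","side"):
    d=cams.get_image(n);cv2.imwrite(f"pics/{n}0.png",d["image"][:,:,::-1])
    print(n,d["camera_matrix"],d["xyz"],d["rotation"])
    np.savez(f"{n}.npz",**d)
    for c in("red","yellow","blue","green"):
        for t in("_tab","_tip","_clip"):
            print(c+t,[(round(r['p'],2),np.round(r['rect'],1).tolist()) for r in cams.boxes_of(n,c+t)][:2])
E
```

```text
0.0 [ 165.28549519 -602.17807865  221.90641504] [-3.11197443e+00 -4.19214714e-01  2.56819299e-04] [ 0.00996548  0.15555776 -0.34919525] 87.79637494734112
top [[463.46662213   0.         316.78770926]
 [  0.         463.46662213 203.60452493]
 [  0.           0.           1.        ]] [ 367.9376511    -9.7865565  1626.91183003] [-2.17510602  2.18646067 -0.07376385]
red_tab [(0.37, [275.8, 190.5, 7.4, 10.6]), (0.26, [438.8, 210.4, 18.9, 23.1])]
red_tip [(0.59, [420.1, 154.0, 33.1, 24.6]), (0.41, [273.5, 191.5, 7.8, 13.6])]
red_clip [(0.45, [273.1, 188.4, 10.9, 20.2])]
yellow_tab [(0.41, [293.4, 185.8, 3.8, 12.9])]
yellow_tip [(0.46, [293.2, 183.2, 8.6, 10.5]), (0.34, [437.9, 208.7, 23.8, 20.7])]
yellow_clip []
blue_tab [(0.66, [171.6, 184.2, 26.9, 20.7]), (0.45, [314.7, 179.4, 5.8, 7.5])]
blue_tip [(0.44, [314.1, 179.2, 9.1, 11.3])]
blue_clip [(0.47, [310.8, 176.1, 7.0, 17.5]), (0.2, [418.9, 153.9, 35.0, 25.6])]
green_tab []
green_tip [(0.53, [333.3, 171.9, 5.6, 11.1])]
green_clip [(0.47, [330.6, 167.6, 12.1, 21.0])]
side [[376.88729565   0.         314.04524608]
 [  0.         376.88729565 201.04415226]
 [  0.           0.           1.        ]] [ 43.81188196 735.61724909 625.84235521] [-0.69536287  2.45521681 -1.33421151]
red_tab [(0.46, [320.2, 235.1, 18.3, 21.1])]
red_tip [(0.53, [274.2, 233.8, 13.2, 10.4]), (0.49, [183.8, 251.9, 47.0, 83.5])]
red_clip [(0.61, [269.6, 232.4, 27.2, 6.5]), (0.3, [183.2, 250.7, 50.6, 86.0])]
yellow_tab [(0.69, [290.1, 202.8, 12.5, 3.3]), (0.49, [285.8, 220.0, 10.8, 5.2])]
yellow_tip []
yellow_clip [(0.6, [277.5, 219.7, 29.3, 3.8])]
blue_tab []
blue_tip []
blue_clip [(0.57, [293.1, 192.2, 21.1, 3.5]), (0.46, [284.9, 202.3, 27.7, 13.6])]
green_tab [(0.44, [299.5, 190.6, 10.6, 5.7])]
green_tip [(0.59, [297.1, 191.8, 10.9, 8.5])]
green_clip [(0.62, [289.6, 191.7, 23.5, 6.7]), (0.41, [283.9, 204.1, 24.6, 12.1])]
```

```bash
python3 - <<'E'
import cv2
a=cv2.imread("pics/top0.png")[110:290,150:460];cv2.imwrite("pics/topc.png",cv2.resize(a,None,fx=2.58,fy=2.58,interpolation=2))
a=cv2.imread("pics/side0.png")[150:350,130:400];cv2.imwrite("pics/sidec.png",cv2.resize(a,None,fx=2.96,fy=2.96,interpolation=2))
E
```

```text
(no output)
```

View pics/topc.png

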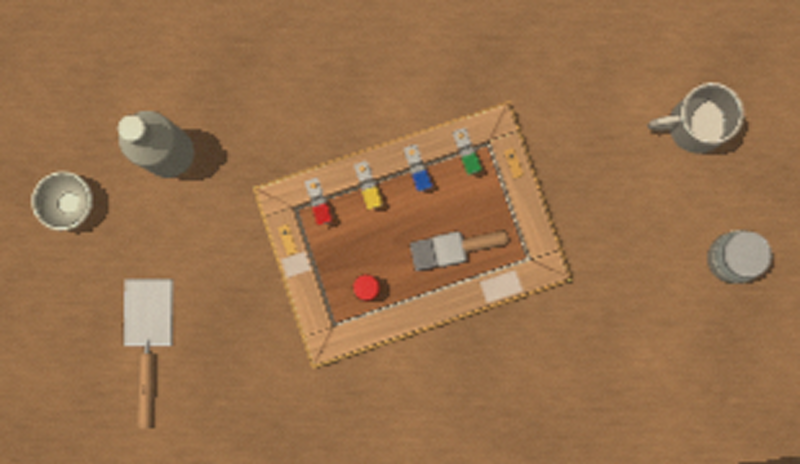

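View pics/sidec.png

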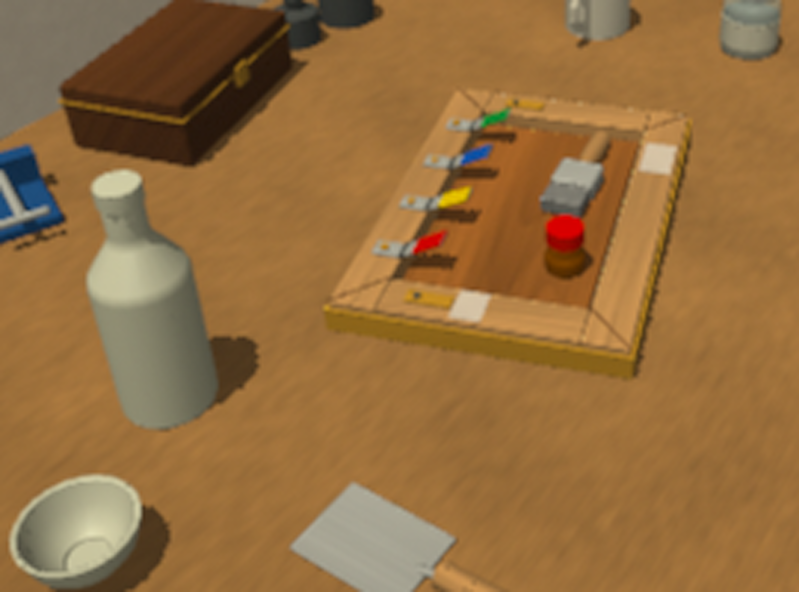

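The row, left to right in the top view, is red (274,191), yellow (294,186), blue (314,179) and green (332,172). The pot and brush are clear of the tabs, and the bottle is left of the frame. Next I'll fit the frame pose.

```bash
cat > h.py <<'E'
import numpy as np,cv2
from scipy.optimize import least_squares
from scipy.spatial.transform import Rotation as Ro
def load(n): return dict(np.load(n+".npz"))
def proj(d,P):
    r=d["rotation"]; R=Ro.from_rotvec(r).as_matrix() if r.shape==(3,) else r
    q=(np.atleast_2d(P)-d["xyz"])@R; q=q@d["camera_matrix"].T
    return q[:,:2]/q[:,2:]
def blobs(im):
    h=cv2.cvtColor(im,cv2.COLOR_RGB2HSV).astype(int)
    out={}
    for c,lo,hi in(("red",-6,4),("yellow",24,34),("blue",105,125),("green",50,80)):
        H=(h[...,0]+10)%180-10
        m=((H>=lo)&(H<=hi)&(h[...,1]>170)&(h[...,2]>80)).astype(np.uint8)
        n,_,s,ce=cv2.connectedComponentsWithStats(m)
        out[c]=[(int(s[i,4]),ce[i].round(1).tolist()) for i in range(1,n) if s[i,4]>=8]
    return out
def W(p,P):
    c,s=np.cos(p[2]),np.sin(p[2]);P=np.atleast_2d(P).astype(float)
    return np.c_[p[0]+c*P[:,0]-s*P[:,1],p[1]+s*P[:,0]+c*P[:,1],P[:,2]]
E
python3 - <<'E'
from h import *
T,S=load("top"),load("side")
print(blobs(T["image"]));print(blobs(S["image"]))
ct=np.array([(254,187),(508,102),(572,280),(315,366)])/2.58+[150,110]   # TL,TR,BR,BL
C=np.array([(128,182,30),(128,-182,30),(-128,-182,30),(-128,182,30)])
cs=np.array([(325,308),(459,90),(691,122),(634,364)])/2.96+[130,150]
for use in("t","s","ts"):
    f=lambda p:np.r_[(proj(T,W(p,C))-ct).ravel()*("t" in use),(proj(S,W(p,C))-cs).ravel()*("s" in use)]
    r=least_squares(f,[480,0,.3],x_scale=[100,100,1]);p=r.x
    print(use,p.round(3),np.degrees(p[2]),r.fun.round(1))
np.save("p.npy",p)
E
```

```text
{'red': [(38, [274.5, 192.4]), (77, [291.6, 221.1])], 'yellow': [], 'blue': [(23, [313.3, 179.7])], 'green': []}
{'red': [(126, [320.5, 228.0]), (35, [274.5, 231.5])], 'yellow': [(38, [282.8, 216.3])], 'blue': [(15, [453.0, 143.7]), (45, [132.6, 202.8]), (20, [290.0, 202.0]), (19, [120.9, 206.3]), (91, [113.4, 214.3]), (92, [142.2, 216.3]), (151, [124.7, 224.4]), (8, [135.1, 227.1])], 'green': [(13, [297.2, 189.4])]}
t [4.97479e+02 2.38920e+01 3.23000e-01] 18.503150731398318 [-0.1 -0.1  0.6 -0.6  0.1 -0.1 -0.5  0.8  0.  -0.  -0.  -0.   0.  -0.
  0.  -0. ]
s [4.91456e+02 3.45800e+01 3.14000e-01] 17.986584891156365 [-0.   0.  -0.   0.  -0.   0.  -0.   0.  -1.2  0.5 -0.6  0.2  1.6 -0.7
  0.4 -0.7]
ts [4.95257e+02 2.84090e+01 3.18000e-01] 18.217492869007266 [-1.3  0.3 -0.4  0.2 -1.3  0.9 -2.1  1.2 -0.5 -1.3 -0.7 -0.9  1.1 -2.1
  0.6 -3. ]
```

```bash
python3 - <<'E'
from h import *
T,S=load("top"),load("side")
ct=(np.array([(254,187),(508,102),(572,280),(315,366)])+.5)/2.58+[149.5,109.5]
C=np.array([(128,182,30),(128,-182,30),(-128,-182,30),(-128,182,30)])
cs=(np.array([(326,306),(459,90),(692,121),(633,354)])+.5)/2.96+[129.5,149.5]
# looser colour masks limited to ROI near the row
def loc(d,c,xy):
    h=cv2.cvtColor(d["image"],cv2.COLOR_RGB2HSV).astype(int);H=(h[...,0]+15)%180-15
    lo,hi={"red":(-8,6),"yellow":(21,36),"blue":(103,128),"green":(45,85)}[c]
    m=((H>=lo)&(H<=hi)&(h[...,1]>110)&(h[...,2]>50))
    v,u=np.nonzero(m);k=(abs(u-xy[0])<11)&(abs(v-xy[1])<9);print(c,k.sum(),u[k].mean().round(1),v[k].mean().round(1));return u[k].mean(),v[k].mean()
n=["red","yellow","blue","green"]
bt=np.array([loc(T,c,x) for c,x in zip(n,[(274,192),(294,186),(313.5,180),(332.5,172)])])
bs=np.array([loc(S,c,x) for c,x in zip(n,[(274.5,231.5),(283,216.5),(290,202),(297,190)])])
def tabs(p,r,y0,a=.47):
    return W(p,[(85-r*np.cos(a),y0+k*70,32+r*np.sin(a)+1.5) for k in(1.5,.5,-.5,-1.5)])
for use in((1,0),(0,1),(1,1)):
  def f(q):
    P=tabs(q[:3],q[3],q[4])
    return np.r_[use[0]*np.r_[(proj(T,W(q,C))-ct).ravel(),2*(proj(T,P)-bt).ravel()],use[1]*np.r_[(proj(S,W(q,C))-cs).ravel(),2*(proj(S,P)-bs).ravel()]]
  r=least_squares(f,[495,28,.32,30,0],x_scale=[100,100,1,10,10]);q=r.x
  print(use,q.round(3));print(r.fun.round(1))
  print(W(q,[(85-25,q[4]+k*70,0) for k in(1.5,.5,-.5,-1.5)])[:,:2].round(1).tolist())
np.save("q.npy",q)
E
```

```text
red 46 274.5 192.5
yellow 46 293.8 186.1
blue 35 313.2 179.7
green 36 332.4 172.9
red 47 274.4 231.5
yellow 53 282.9 216.2
blue 27 290.3 201.7
green 28 296.8 189.4
(1, 0) [4.98543e+02 2.49450e+01 3.23000e-01 2.60700e+01 5.96000e-01]
[-0.1 -0.1  0.6 -0.6  0.1 -0.1 -0.6  0.7 -0.   0.2  0.  -0.  -0.1 -0.3
  0.1  0.2 -0.  -0.  -0.  -0.   0.  -0.   0.  -0.   0.   0.   0.  -0.
  0.   0.   0.   0. ]
[[522.0, 144.1], [544.2, 77.7], [566.4, 11.3], [588.6, -55.0]]
(0, 1) [ 4.95957e+02  2.91670e+01  3.17000e-01  2.23020e+01 -5.94800e+00]
[-0.   0.  -0.   0.  -0.   0.  -0.   0.   0.  -0.   0.  -0.   0.  -0.
  0.  -0.  -1.  -0.3 -0.7 -0.5  0.8 -1.3  0.7  0.8  0.1 -0.1 -0.2 -0.6
 -0.   0.5  0.2  0.3]
[[522.1, 142.0], [543.9, 75.5], [565.7, 9.0], [587.6, -57.5]]
(1, 1) [ 4.97855e+02  2.67540e+01  3.20000e-01  2.49650e+01 -1.14700e+00]
[-0.6 -0.1  0.3 -0.3 -0.5  0.3 -1.2  0.8 -0.2 -0.5 -0.1 -0.6 -0.2 -0.7
 -0.1 -0.1 -0.8 -1.  -0.9 -0.9  0.4 -1.9  0.7 -0.2  0.7  0.3  0.3 -0.4
  0.4  0.7  0.5  0.4]
[[522.2, 144.2], [544.2, 77.7], [566.2, 11.3], [588.2, -55.2]]
```

Both views put the press points within about 2 mm of each other. I'll turn the tool by -3.1°, shut the fingers and travel over to the red tab.

>>> {"op": "move_arm", "data": {"steps": [[[0, 0, 0], -0.6, 1], [[0.4, -0.4, 0], 0, 1], [[0.76, -0.79, 0], 0, 1], [[0.76, -0.79, 0], 0, 1], [[0.76, -0.79, 0], 0, 1], [[0.76, -0.79, 0], 0, 1], [[0.76, -0.79, 0], 0, 1], [[0.76, -0.79, 0], 0, 1], [[0.76, -0.79, 0], 0, 1], [[0.76, -0.79, 0], 0, 1], [[0.76, -0.79, 0], 0, 1], [[0.76, -0.79, 0], 0, 1], [[0.76, -0.79, 0], 0, 1], [[0.76, -0.79, 0], 0, 1], [[0.76, -0.79, 0], 0, 1], [[0.76, -0.79, 0], 0, 1]]}}

```text
t: 2.63
ee_pos: [337.2, -241.8, 222.7]
orientation: [-3.102, -0.498, -0.0]
ft_force: [0.2, -0.4, 0.5]
width: 0.7
grasp_force: 0.0
```

>>> {"op": "move_arm", "data": {"steps": [[[0.76, -0.79, 0], 0, 1], [[0.76, -0.79, 0], 0, 1], [[0.76, -0.79, 0], 0, 1], [[0.76, -0.79, 0], 0, 1], [[0.76, -0.79, 0], 0, 1], [[0.76, -0.79, 0], 0, 1], [[0.76, -0.79, 0], 0, 1], [[0.76, -0.79, 0], 0, 1], [[0.76, -0.79, 0], 0, 1], [[0.76, -0.79, 0], 0, 1], [[0.76, -0.79, 0], 0, 1], [[0.76, -0.79, 0], 0, 1], [[0.76, -0.79, 0], 0, 1], [[0.76, -0.79, 0], 0, 1], [[0.4, -0.4, 0], 0, 1], [[0, 0, 0], 0, 1], [[0, 0, 0], 0, 1], [[0, 0, 0], 0, 1]]}}

```text
t: 4.13
ee_pos: [508.0, 114.1, 222.4]
orientation: [3.101, 0.5, -0.002]
ft_force: [0.4, -0.4, -0.3]
width: 0.7
grasp_force: 0.0
```

>>> {"op": "move_arm", "data": {"steps": [[[0.42, -0.47, 0], 0, 1], [[0.41, -0.47, 0], 0, 1], [[0, 0, 0.8], 0, 1], [[0, 0, 0.8], 0, 1], [[0, 0, 0.8], 0, 1], [[0, 0, 0.8], 0, 1], [[0, 0, 0.8], 0, 1], [[0, 0, 0.8], 0, 1], [[0, 0, 0.8], 0, 1], [[0, 0, 0.4], 0, 1], [[0, 0, 0], 0, 1], [[0, 0, 0], 0, 1], [[0, 0, 0], 0, 1]]}}

```text
t: 5.22
ee_pos: [522.2, 144.1, 73.6]
orientation: [-3.101, -0.501, -0.002]
ft_force: [0.4, 0.7, 0.1]
width: 0.3
grasp_force: 0.0
```

```bash
python3 - <<'E'
from workcell import ctrl,cams
import cv2,numpy as np
a=cams.get_image("side")["image"][170:260,230:350,::-1];b=cams.get_image("top")["image"][140:230,240:360,::-1]
f=lambda i:cv2.resize(i,None,fx=4.5,fy=3.2*1.4,interpolation=2)[:, :]
cv2.imwrite("pics/red1.png",cv2.resize(np.hstack([a,b]),None,fx=3.3,fy=3.3,interpolation=2))
print(ctrl.get_obs()["ee_pos"])
E
```

```text
[522.27810865 144.05170886  73.89700712]
```

View pics/red1.png

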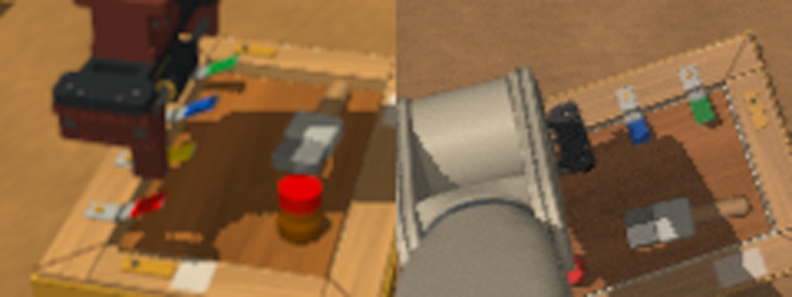

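The left (side) half shows the shut fingertip at (150,178), directly above the red tab at (147,205). Yellow is clear. I'll press in small steps.

>>> {"op": "move_arm", "data": {"steps": [[[0, 0, 0.3], 0, 1], [[0, 0, 0.3], 0, 1], [[0, 0, 0.15], 0, 1], [[0, 0, 0.15], 0, 1], [[0, 0, 0.1], 0, 1], [[0, 0, 0.1], 0, 1], [[0, 0, 0.1], 0, 1], [[0, 0, 0], 0, 1], [[0, 0, 0], 0, 1]]}}

```text
t: 6.07
ee_pos: [521.5, 143.8, 42.6]
orientation: [-3.101, -0.501, -0.0]
ft_force: [0.2, 0.5, 0.1]
width: 0.6
grasp_force: 0.2
```

>>> {"op": "move_arm", "data": {"steps": [[[0, 0, 0.1], 0, 1], [[0, 0, 0.1], 0, 1], [[0, 0, 0.1], 0, 1], [[0, 0, 0], 0, 1], [[0, 0, 0], 0, 1]]}}

```text
t: 6.48
ee_pos: [521.2, 143.7, 35.0]
orientation: [3.101, 0.501, -0.0]
ft_force: [-0.4, 0.3, 1.1]
width: 0.5
grasp_force: 0.2
```

>>> {"op": "move_arm", "data": {"steps": [[[0, 0, -0.4], 0, 1], [[0, 0, -0.8], 0, 1], [[0, 0, -0.4], 0, 1], [[0, 0.7, 0], 0, 1], [[-0.02, 0.7, 0], 0, 1], [[-0.02, 0.7, 0], 0, 1], [[0, 0.7, 0], 0, 1], [[0, 0, 0], 0, 1], [[0, 0, 0], 0, 1], [[0, 0, 0], 0, 1]]}}

```text
t: 7.32
ee_pos: [542.4, 77.3, 75.5]
orientation: [-3.101, -0.5, -0.001]
ft_force: [-0.5, -0.6, 0.5]
width: 0.1
grasp_force: 0.0
```

```bash
python3 - <<'E'
from workcell import ctrl,cams
import cv2,numpy as np
a=cams.get_image("side")["image"][160:260,220:350,::-1]
cv2.imwrite("pics/yel1.png",cv2.resize(a,None,fx=5,fy=5,interpolation=2))
print(ctrl.get_obs()["ee_pos"],ctrl.get_obs()["ft_force"])
E
```

```text
[542.22233835  77.59310877  75.40073158] [-0.17366036  0.48782243 -0.6991327 ]
```

View pics/yel1.png

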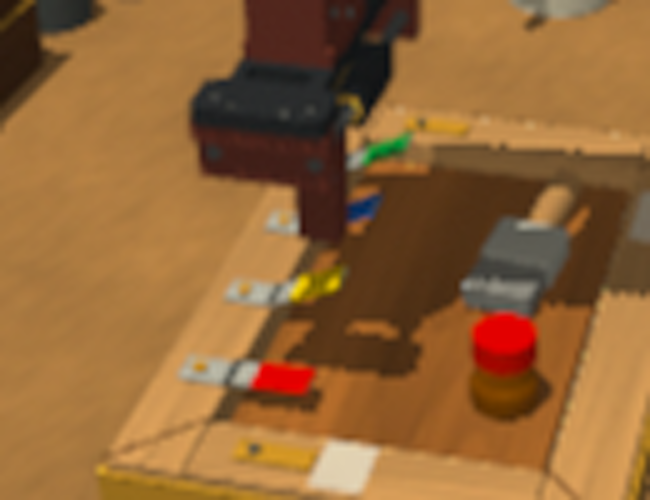

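The red tab now lies level at about (285,378), and yellow is still up with the finger above it. I'll press it the same way: 75.4 → 34.7 is about 1.63 units.

>>> {"op": "move_arm", "data": {"steps": [[[0, 0, 0.3], 0, 1], [[0, 0, 0.3], 0, 1], [[0, 0, 0.15], 0, 1], [[0, 0, 0.15], 0, 1], [[0, 0, 0.1], 0, 1], [[0, 0, 0.1], 0, 1], [[0, 0, 0.1], 0, 1], [[0, 0, 0.1], 0, 1], [[0, 0, 0.1], 0, 1], [[0, 0, 0.1], 0, 1], [[0, 0, 0.1], 0, 1], [[0, 0, 0], 0, 1], [[0, 0, 0], 0, 1]]}}

```text
t: 8.45
ee_pos: [542.5, 77.0, 35.0]
orientation: [-3.101, -0.501, -0.0]
ft_force: [-0.2, -0.3, 0.7]
width: 0.7
grasp_force: 0.2
```

>>> {"op": "move_arm", "data": {"steps": [[[0, 0, -0.4], 0, 1], [[0, 0, -0.8], 0, 1], [[0, 0, -0.4], 0, 1], [[0, 0.7, 0], 0, 1], [[-0.02, 0.7, 0], 0, 1], [[-0.02, 0.7, 0], 0, 1], [[0, 0.7, 0], 0, 1], [[0, 0, 0], 0, 1], [[0, 0, 0], 0, 1], [[0, 0, 0], 0, 1]]}}

```text
t: 9.28
ee_pos: [563.4, 10.6, 75.5]
orientation: [-3.101, -0.5, -0.0]
ft_force: [-0.1, 0.2, 0.4]
width: 0.7
grasp_force: 0.0
```

```bash
python3 - <<'E'
from workcell import ctrl,cams
import cv2,numpy as np
a=cams.get_image("side")["image"][160:260,220:350,::-1]
cv2.imwrite("pics/blu1.png",cv2.resize(a,None,fx=5,fy=5,interpolation=2))
print(ctrl.get_obs()["ee_pos"],ctrl.get_obs()["ft_force"])
E
```

```text
[563.23205626  10.8375668   75.41564303] [-0.50424081 -0.13356593  0.8692111 ]
```

View pics/blu1.png

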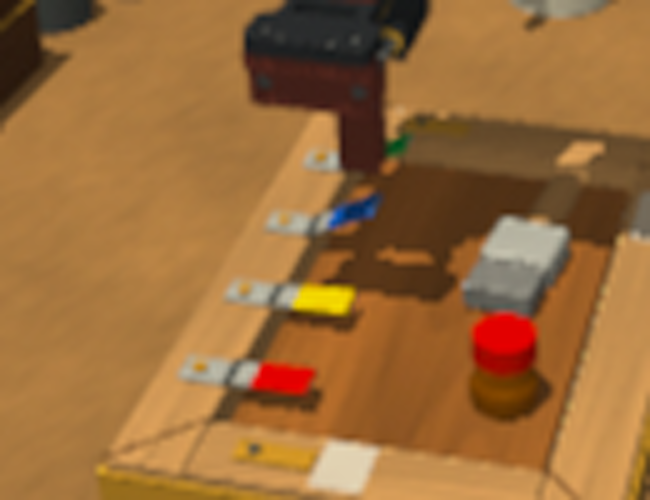

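Yellow is level at about (325,298). Blue is still up at (355,210) under the finger, and green is untouched. I'll press blue, then lift well clear.

>>> {"op": "move_arm", "data": {"steps": [[[0, 0, 0.3], 0, 1], [[0, 0, 0.3], 0, 1], [[0, 0, 0.15], 0, 1], [[0, 0, 0.15], 0, 1], [[0, 0, 0.1], 0, 1], [[0, 0, 0.1], 0, 1], [[0, 0, 0.1], 0, 1], [[0, 0, 0.1], 0, 1], [[0, 0, 0.1], 0, 1], [[0, 0, 0.1], 0, 1], [[0, 0, 0.1], 0, 1], [[0, 0, 0], 0, 1], [[0, 0, 0], 0, 1]]}}

```text
t: 10.42
ee_pos: [563.6, 10.2, 35.1]
orientation: [-3.101, -0.501, -0.0]
ft_force: [-0.3, -0.9, 0.6]
width: 0.4
grasp_force: 0.2
```

>>> {"op": "move_arm", "data": {"steps": [[[0, 0, -0.4], 0, 1], [[0, 0, -0.8], 0, 1], [[0, 0, -0.8], 0, 1], [[0, 0, -0.8], 0, 1], [[0, 0, -0.8], 0, 1], [[0, 0, -0.8], 0, 1], [[0, 0, -0.4], 0, 1], [[0, 0, 0], 0, 1], [[0, 0, 0], 0, 1], [[0, 0, 0], 0, 1]]}}

```text
t: 11.25
ee_pos: [562.8, 10.2, 154.4]
orientation: [-3.101, -0.501, 0.002]
ft_force: [0.5, 0.1, -1.0]
width: 0.3
grasp_force: 0.0
```

```bash
python3 - <<'E'
from workcell import ctrl,cams
import cv2,numpy as np
a=cams.get_image("side")["image"][160:260,220:350,::-1]
cv2.imwrite("pics/end1.png",cv2.resize(a,None,fx=5,fy=5,interpolation=2))
print(ctrl.get_obs()["ee_pos"],ctrl.get_obs()["ft_force"])
E
```

```text
[562.65928203  10.2496398  154.02606656] [ 0.58446564 -0.66847945  0.79623368]
```

View pics/end1.png

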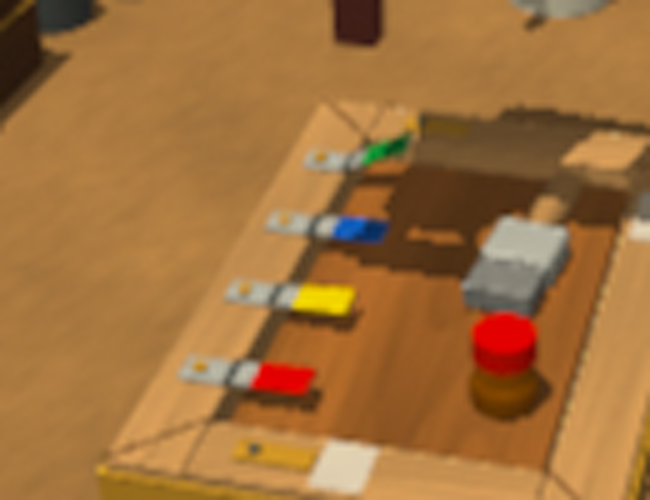

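Red (285,378), yellow (325,298) and blue (360,230) all lie level. Green (388,150) still stands, nothing else has moved, and the arm is clear.

```bash
python3 -c "
from workcell import ctrl
print(ctrl.close_job())"
```

```text
the job is handed in; nothing more can be done
None
```

The red, yellow and blue tabs were pressed level in that order with about 1 N showing on the wrist sensor; green was left standing, nothing else appears to have moved, and the job is handed in (no verdict came back).

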